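# Turn the parts carousel to the pointer

## Task

Push against the spokes of the small three-armed parts carousel with a fingertip and turn it, either way round, until the cup with the dark capacitor can stands squarely in front of the fixed pointer, then take the finger away. Do not touch, lift or tip over the three things standing in the cups, and leave the other things on the bench where they are.

Things in the scene. Friction and masses are not known exactly. Their poses are not given: they have to be found in the camera images.
- carousel: Turns freely both ways about its upright z axis, friction 0.12 N m, stops when no longer pushed. Origin on the axis at bench level. Hub radius 24 mm, top 59 mm above the bench. Three straight aluminium spokes, along +x and at +120 and -120 degrees: flat bars 14 mm wide, from 34 to 50 mm above the bench, free from 24 to 87 mm from the axis, open air beneath. A cup hangs at each end.
- cup_a (a point): Centre of the floor, 14 mm above the bench, of the cup on the carousel's +x spoke; it turns with the carousel. The other two cups are alike on the other spokes. Cups: grey, round, open, centre 120 mm from the axis, 54 mm outside and 46 mm inside diameter, rim 34 mm above the bench. A drop post 87 to 98 mm from the axis, 14 mm wide, joins each to its spoke.
- stand: Fixed dark steel stand under the carousel, origin on the same axis at bench level. Round foot, radius 60 mm, at most 13 mm high, with a bearing pillar in the middle. Along its +x a flat tongue 5 mm high runs under the cups to the pointer: an aluminium post 166 to 176 mm from the axis, 20 mm wide, 36 mm high, with a steel cone pointing inward, its tip 149 mm from the axis.
- station (a point): The place in front of the pointer: 120 mm from the carousel's axis towards the pointer, 14 mm above the bench. The centre of the capacitor's underside belongs here.
- can: Dark blue upright capacitor can, 35 mm diameter, 56 mm tall with two small metal tabs on top, standing loose in one of the cups (which one varies), so its top is 70 mm above the bench; up to 5.5 mm of play. Origin at the centre of its underside.
- bottle: Brown round bottle with black cap, 40 mm diameter, 71 mm tall, standing loose in another cup (top 85 mm above the bench). Origin at the centre of its underside.
- tin: Flat white round tin, 36 mm diameter, 13 mm tall, lying loose in the third cup (it does not reach the rim). Origin at the centre of its underside.
- tape: Roll of tape, 56 mm diameter, 18 mm high, lying loose on the bench; a bystander. Origin at the centre of its underside.
- glue_bottle: White and blue glue bottle with a blue nozzle, 32 mm diameter, 100 mm tall, standing loose behind the carousel; a bystander. Origin at the centre of its underside.
- reel: Reel of solder, 48 mm diameter, 40 mm high, standing loose at the left; a bystander. Origin at the centre of its underside.
Things that resemble listed ones, but are neither listed nor needed, are in the scene too. Leave any red look-alike of the can alone.

How it is judged:
By the outcome, as a careful person would: the job done as asked, in the order asked, and still so for the second after the job is handed in, with the robot touching nothing.
It also fails if it takes over 48 s, if anything falls off the work surface, if the arm or the gripper's body presses on something with over 40 N, if the wrist force passes 120 N, or if a joint passes its speed limit or range.

## Robot

A 6-joint arm with a two-finger parallel gripper is mounted at the origin on a cart in front of the work surface, level with it; the furniture and walls round the work are solid. World frame = base frame: x ahead of the robot, y to its left, z up, the work surface at z = 0. Lengths are in mm, angles in rad, forces in N, time in s.
With the tool pointing down it reaches from about 275 to 1000 mm from the base axis. Payload 8.4 kg.
Tool frame: the origin (TCP) lies midway between the tips of the shut fingers; the grasp point (between the pads) lies 19 mm behind it; z points along the fingers, y is the line along which they close (so a half turn about z gives the same grasp; the last joint's range is limited). The gripper opens to 85 mm and grips with 20 to 120 N. Pads are 22 mm wide; open, the fingers measure 114 mm over their backs; the gripper's body (76 mm by 85 mm) begins 54 mm behind the grasp point. The pads swing forward as they close: fully open they stand 13 mm farther back than shut.
Start: joints at [1.223, 0.353, 1.633, -0, 1.155, -0.002], TCP at [211.842, 588.006, 231.281] pointing down, gripper open.
Joint ranges: [-2.63, 2.63], [-0.92, 2.1], [0.06, 2.66], [-1.3, 4.44], [0, 2.69], [-3.02, 3.02]. Speed limits (rad/s): [2.22, 2.22, 2.79, 3.14, 3.14, 3.14].

## Interface

Orientations are given as [roll, pitch, yaw] about the fixed x, y, z axes, in that order (R = Rz(yaw) Ry(pitch) Rx(roll)).
In Python, from rig import monitor, imaging, r gives the robot as it stands.
- The arm moves only by the tool drive_tool, never from a script. Its argument "plan" is a list of rows, each an object of numbers: "x", "y", "z": the shift along the tool's x, y, z in units of 50 mm (1.0 is 50 mm); "ax", "ay", "az": the turn, a rotation vector about the tool's x, y, z in units of 6 degrees (1.0 is 6 degrees); "hand": the finger opening in mm, from 0 to 85.4. In form: [{"x": .., "y": .., "z": .., "ax": .., "ay": .., "az": .., "hand": ..}, ...]. A call has 1 to 8 rows; each row is the pose to reach, as a shift and turn from the pose commanded when the call began, along the tool's axes at that moment; what a row does not reach only later rows make up. A row lasts 1/10 s, in which the tool goes at most 50 mm and 8.59 degrees, less where a joint would pass 70% of its speed; a pose out of reach is approached as far as the arm can. A call with a gripper value outside its range is refused whole. The fingers move at their own pace and stop on an object; "grip_force" is the grip in N (left out, the last holds). Time passes only in rows, so rows that repeat a pose let the fingers close. It gives the time, the measured TCP pose, the force, the opening and the grip force at its end, in the units of the state.
- monitor.sense(): the state, without advancing time (a new reading comes with each control period).
- imaging.grab_frame(name): name is "scene" or "top"; returns the picture (480x640x3 uint8, red, green, blue); there is no depth.
- imaging.camera_info(name): a dict with "mtx" (3x3 intrinsics, pixels), "R" (3x3) and "t" (3): a world point X has camera coordinates R X + t. Camera axes: x right, y down, z forward; pixel columns grow to the right and rows downward; lengths in mm; the calibration is good to about 2 mm. A picture is of the moment at which its call begins. camera_info takes no time and is no camera call.
- r.sign_off(): hands the job in; it is judged then, once.
The state is a dict: "clock": time; "qpos": joint angles; "qvel": joint speeds; "joint_efforts": joint torques, N m; "eef_pos": TCP position; "tcp_rot": TCP orientation; "contact_force": force on the tool from outside, world axes, zero at the start; "wrist_torque": the same for the moment, N m; "opening": opening from 0.0 (shut) to 1.0 (fully open); "grasp_force": force on a finger pad.
Only numpy, scipy, OpenCV 4.12 (cv2) and the standard library are available. Lean on these libraries where they do the work, as an engineer would, in place of code of your own. Each camera call takes 0.05 s, during which the arm holds its last target. There are 200 camera calls.

## Working session

There is one attempt and no reset: what is moved stays moved. The work goes in short steps, Python scripts to look and compute and a tool call to move; the robot and the scene stay as the last step left them, time stands still between calls to the robot, and variables do not carry over. Pictures are saved under pics/ and viewed, at most 10 in all, crops included, and the job is handed in when it is done.

Besides the shell and the picture viewer there is one more tool, called after "Emit:" by a JSON object that holds its "name" and its "arguments". drive_tool: Moves the arm, as the interface text tells. Its arguments: {"type":"object","properties":{"plan":{"type":"array","items":{"type":"object","properties":{"x":{"type":"number"},"y":{"type":"number"},"z":{"type":"number"},"ax":{"type":"number"},"ay":{"type":"number"},"az":{"type":"number"},"hand":{"type":"number"}}}},"grip_force":{"type":"number"}},"required":["plan"]}

```bash
mkdir -p pics; python3 - <<'E'
from rig import monitor, imaging, r
import cv2
for n in("scene","top"):
    cv2.imwrite(f"pics/{n}0.png",imaging.grab_frame(n)[:,:,::-1])
    c=imaging.camera_info(n);print(n,c["mtx"],c["R"],c["t"])
s=monitor.sense();print(s["clock"],s["eef_pos"],s["tcp_rot"])
E
```

```text
scene [[491.11065496   0.         318.89211168]
 [  0.         491.11065496 237.14193086]
 [  0.           0.           1.        ]] [[ 0.81900172 -0.5735353   0.01713014]
 [-0.41070701 -0.60681019 -0.68051535]
 [ 0.40069432  0.55030777 -0.73253356]] [-603.85893898  128.88583782  942.20818807]
top [[621.81584929   0.         312.92166836]
 [  0.         621.81584929 239.46837474]
 [  0.           0.           1.        ]] [[ 0.00331046 -0.99999041 -0.00286656]
 [-0.99819754 -0.00313273 -0.05993203]
 [ 0.05992247  0.00305979 -0.99819834]] [-216.60348847  571.52955312 1556.55917753]
0.1 [211.67819022 587.58513648 230.62131542] [-3.14027720e+00 -2.39910164e-05  2.79579712e+00]
```

View pics/top0.png

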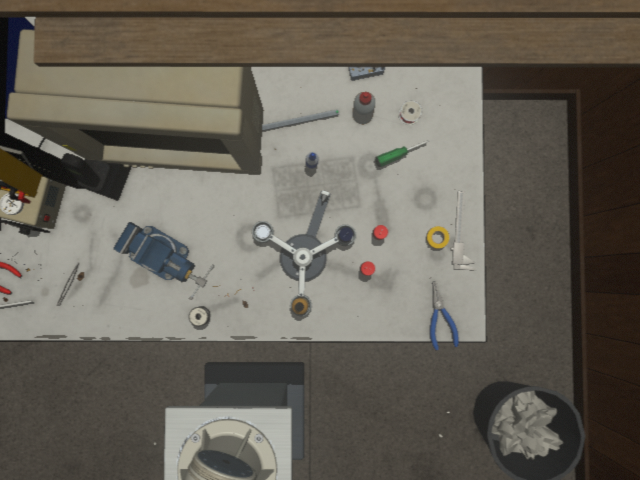

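View pics/scene0.png

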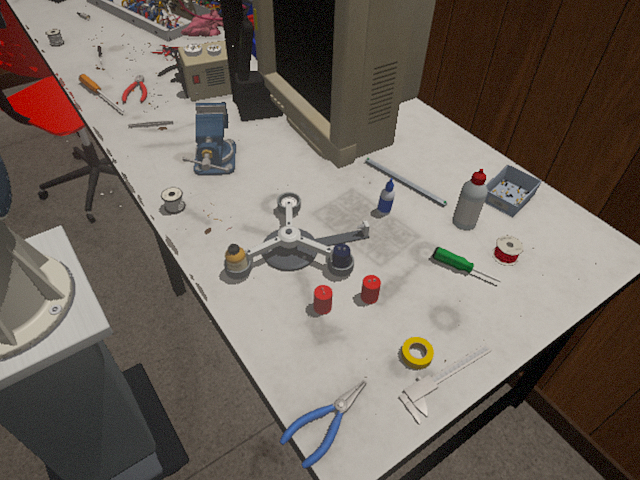

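The top view shows the hub near (303,257), the pointer near (325,195), the can at (346,236), the tin at (262,232) and the bottle at (300,306). The red look-alikes are at (381,232) and (367,269).

```bash
cat > h.py <<'E'
import numpy as np, cv2
from rig import monitor, imaging
def ray(n,u,v,z):
    c=imaging.camera_info(n);R=np.array(c["R"]);t=np.array(c["t"])
    d=R.T@np.linalg.inv(c["mtx"])@[u,v,1];C=-R.T@t
    return (C+d*(z-C[2])/d[2])[:2]
def pol(p,h): 
    d=p-h;return round(float(np.hypot(*d)),1),round(float(np.degrees(np.arctan2(d[1],d[0]))),1)
E
python3 - <<'E'
from h import *
im=cv2.imread("pics/top0.png");c=im[170:330,230:400]
cv2.imwrite("pics/crop0.png",cv2.resize(c,None,fx=3.5,fy=3.5,interpolation=cv2.INTER_CUBIC))
h=ray("top",303,257,59);print("hub",h)
for k,u,v,z in(("ptr",325,195,36),("can",346,236,70),("tin",262,232,34),("bottle",300,306,85),("red1",381,232,30),("red2",367,269,30),("glue",312,158,50)):
    p=ray("top",u,v,z);print(k,p,pol(p,h))
E
```

```text
hub [ 526.44117721 -190.6409559 ]
ptr [ 682.98858515 -244.76548364] (165.6, -19.1)
can [ 577.78284485 -295.77411126] (117.0, -64.0)
tin [589.53627191 -87.18879659] (121.2, 58.6)
bottle [ 407.72733623 -184.42018823] (118.9, 177.0)
red1 [ 590.75096311 -385.62232258] (205.3, -71.7)
red2 [ 497.85769467 -350.31311571] (162.2, -100.1)
glue [ 773.97974807 -211.8856468 ] (248.4, -4.9)
```

View pics/crop0.png

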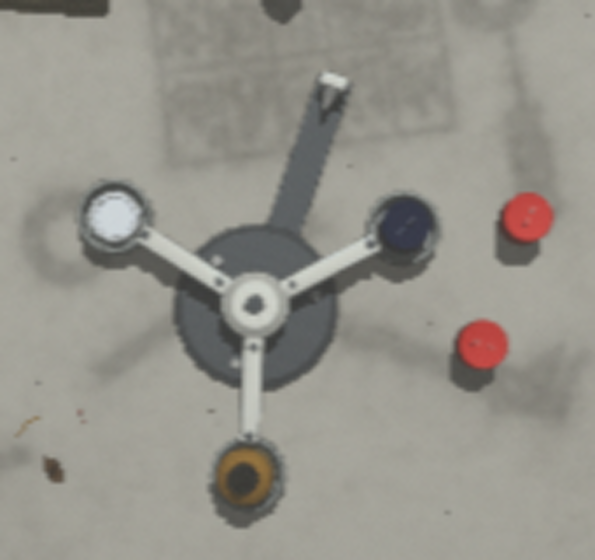

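```bash
python3 - <<'E'
from h import *
f=lambda x,y,z: ray("top",230+(x+.5)/3.5-.5,170+(y+.5)/3.5-.5,z)
h=f(254,303,59);print("hub",h)
P=[f(371,242,50),f(143,234,50),f(249,437,50)]
print("mean",np.mean(P,0));print([pol(p,h) for p in P])
for k,x,y,z in(("ptr",333,80,36),("tip",327,107,26),("can",406,222,70),("tongue",285,222,5)):print(k,pol(f(x,y,z),h))
E
```

```text
hub [ 528.36684721 -188.70092918]
mean [ 527.89341309 -188.75083664]
[(93.3, -62.0), (92.9, 58.2), (94.1, 178.0)]
ptr (170.2, -19.0)
tip (151.7, -19.8)
can (120.3, -61.9)
tongue (64.5, -19.2)
```

Emit:
{"name": "drive_tool", "arguments": {"plan": [{"x": -0.6, "y": -0.57, "hand": 0}, {"x": -1.2, "y": -1.14, "hand": 0}, {"x": -1.8, "y": -1.7, "hand": 0}, {"x": -2.4, "y": -2.3, "hand": 0}, {"x": -3.0, "y": -2.85, "hand": 0}, {"x": -3.6, "y": -3.4, "hand": 0}, {"x": -4.2, "y": -4.0, "hand": 0}, {"x": -4.8, "y": -4.6, "hand": 0}]}}

```text
invalid input
```

Emit:
{"name": "drive_tool", "arguments": {"plan": [{"x": -0.6, "y": -0.57, "hand": 0}, {"x": -1.2, "y": -1.14, "hand": 0}, {"x": -1.8, "y": -1.7, "hand": 0}, {"x": -2.4, "y": -2.3, "hand": 0}, {"x": -3.0, "y": -2.85, "hand": 0}, {"x": -3.6, "y": -3.4, "hand": 0}, {"x": -4.2, "y": -4.0, "hand": 0}, {"x": -4.8, "y": -4.6, "hand": 0}]}}

```text
invalid input
```

```bash
cat >> h.py <<'E'
def to(x,y,z):
    from scipy.spatial.transform import Rotation as Q
    s=monitor.sense();R=Q.from_euler('xyz',s["tcp_rot"]).as_matrix()
    print(s["clock"],np.round(s["eef_pos"],1),np.round(s["tcp_rot"],3),np.round(s["contact_force"],1),s["opening"],"units",np.round(R.T@(np.array([x,y,z])-s["eef_pos"])/50,2))
E
python3 -c "
from h import *
to(589.5,-156.6,35)"
```

```text
0.1 [211.7 587.6 230.6] [-3.14  -0.     2.796] [ 0.3 -0.4  0. ] 1.002830777126089 units [-12.15 -11.44   3.93]
```

Emit:
{"name": "drive_tool", "arguments": {"plan": [{"x": -0.6, "y": -0.57, "z": 0, "ax": 0, "ay": 0, "az": 0, "hand": 0}, {"x": -1.2, "y": -1.14, "z": 0, "ax": 0, "ay": 0, "az": 0, "hand": 0}, {"x": -1.8, "y": -1.7, "z": 0, "ax": 0, "ay": 0, "az": 0, "hand": 0}, {"x": -2.4, "y": -2.3, "z": 0, "ax": 0, "ay": 0, "az": 0, "hand": 0}, {"x": -3.0, "y": -2.85, "z": 0, "ax": 0, "ay": 0, "az": 0, "hand": 0}, {"x": -3.6, "y": -3.4, "z": 0, "ax": 0, "ay": 0, "az": 0, "hand": 0}, {"x": -4.2, "y": -4.0, "z": 0, "ax": 0, "ay": 0, "az": 0, "hand": 0}, {"x": -4.8, "y": -4.6, "z": 0, "ax": 0, "ay": 0, "az": 0, "hand": 0}]}}

```text
clock: 0.9
eef_pos: [360.0, 288.6, 231.2]
tcp_rot: [-3.141, -0.0, 2.796]
contact_force: [0.1, 0.4, 0.0]
opening: 0.001
grasp_force: 0.0
```

Emit:
{"name": "drive_tool", "arguments": {"plan": [{"x": -0.6, "y": -0.57, "z": 0, "ax": 0, "ay": 0, "az": 0, "hand": 0}, {"x": -1.2, "y": -1.14, "z": 0, "ax": 0, "ay": 0, "az": 0, "hand": 0}, {"x": -1.8, "y": -1.7, "z": 0, "ax": 0, "ay": 0, "az": 0, "hand": 0}, {"x": -2.4, "y": -2.3, "z": 0, "ax": 0, "ay": 0, "az": 0, "hand": 0}, {"x": -3.0, "y": -2.85, "z": 0, "ax": 0, "ay": 0, "az": 0, "hand": 0}, {"x": -3.6, "y": -3.4, "z": 0, "ax": 0, "ay": 0, "az": 0, "hand": 0}, {"x": -4.2, "y": -4.0, "z": 0, "ax": 0, "ay": 0, "az": 0, "hand": 0}, {"x": -4.8, "y": -4.6, "z": 0, "ax": 0, "ay": 0, "az": 0, "hand": 0}]}}

```text
clock: 1.7
eef_pos: [507.8, -9.2, 231.1]
tcp_rot: [3.142, -0.0, 2.796]
contact_force: [0.4, 1.1, 0.1]
opening: 0.002
grasp_force: 0.0
```

Emit:
{"name": "drive_tool", "arguments": {"plan": [{"x": -0.6, "y": -0.5, "z": 0, "ax": 0, "ay": 0, "az": 0, "hand": 0}, {"x": -1.2, "y": -1.0, "z": 0, "ax": 0, "ay": 0, "az": 0, "hand": 0}, {"x": -1.8, "y": -1.5, "z": 0, "ax": 0, "ay": 0, "az": 0, "hand": 0}, {"x": -2.3, "y": -2.0, "z": 0, "ax": 0, "ay": 0, "az": 0, "hand": 0}, {"x": -2.5, "y": -2.2, "z": 0.4, "ax": 0, "ay": 0, "az": 0, "hand": 0}, {"x": -2.5, "y": -2.2, "z": 1.0, "ax": 0, "ay": 0, "az": 0, "hand": 0}, {"x": -2.5, "y": -2.2, "z": 1.6, "ax": 0, "ay": 0, "az": 0, "hand": 0}, {"x": -2.5, "y": -2.2, "z": 1.6, "ax": 0, "ay": 0, "az": 0, "hand": 0}]}}

```text
clock: 2.5
eef_pos: [584.8, -152.8, 147.1]
tcp_rot: [-3.141, -0.008, 2.795]
contact_force: [-1.2, 0.1, -0.8]
opening: 0.001
grasp_force: 0.0
```

```bash
python3 -c "
from h import *
to(589.5,-156.6,35)"
```

```text
2.5 [ 584.8 -152.8  147.1] [-3.141 -0.008  2.795] [-1.2  0.1 -0.8] 0.000847099467521135 units [-0.13 -0.04  2.24]
```

Emit:
{"name": "drive_tool", "arguments": {"plan": [{"x": -0.1, "y": 0, "z": 0.5, "ax": 0, "ay": 0, "az": 0, "hand": 0}, {"x": -0.1, "y": 0, "z": 1.0, "ax": 0, "ay": 0, "az": 0, "hand": 0}, {"x": -0.1, "y": 0, "z": 1.5, "ax": 0, "ay": 0, "az": 0, "hand": 0}, {"x": -0.1, "y": 0, "z": 1.9, "ax": 0, "ay": 0, "az": 0, "hand": 0}, {"x": -0.1, "y": 0, "z": 2.2, "ax": 0, "ay": 0, "az": 0, "hand": 0}, {"x": -0.1, "y": 0, "z": 2.2, "ax": 0, "ay": 0, "az": 0, "hand": 0}]}}

```text
clock: 3.1
eef_pos: [591.8, -154.7, 40.3]
tcp_rot: [-3.141, -0.002, 2.796]
contact_force: [-0.0, 0.1, 1.2]
opening: -0.009
grasp_force: 0.0
```

```bash
python3 - <<'E'
from h import *
h=np.array([528,-189])
for can in(-62,-50,-40,-32,-25,-19.2):
    a=np.radians(can+120);u=np.array([np.cos(a),np.sin(a)]);n=np.array([-u[1],u[0]])
    d=np.degrees(a)+90-160.2; off=7+11*np.cos(np.radians(d))+15*np.sin(np.radians(abs(d)))
    p=h+60*u-off*n; print(can,np.round(p,1),round(off,1)); to(*p,35)
cv2.imwrite("pics/scene1.png",imaging.grab_frame("scene")[130:330,180:420,::-1].repeat(3,0).repeat(3,1))
E
```

```text
-62 [ 577.5 -149.2] 20.9
3.1 [ 591.8 -154.7   40.3] [-3.141e+00 -2.000e-03  2.796e+00] [-0.   0.1  1.2] -0.008869347158239813 units [0.3  0.01 0.11]
-50 [ 565.5 -138.8] 18.1
3.1 [ 591.8 -154.7   40.3] [-3.141e+00 -2.000e-03  2.796e+00] [-0.   0.1  1.2] -0.008869347158239813 units [0.6  0.12 0.11]
-40 [ 558.5 -133.5] 20.4
3.1 [ 591.8 -154.7   40.3] [-3.141e+00 -2.000e-03  2.796e+00] [-0.   0.1  1.2] -0.008869347158239813 units [0.77 0.17 0.11]
-32 [ 552.1 -129.8] 22.1
3.1 [ 591.8 -154.7   40.3] [-3.141e+00 -2.000e-03  2.796e+00] [-0.   0.1  1.2] -0.008869347158239813 units [0.91 0.2  0.11]
-25 [ 546.  -127.2] 23.3
3.1 [ 591.8 -154.7   40.3] [-3.141e+00 -2.000e-03  2.796e+00] [-0.   0.1  1.2] -0.008869347158239813 units [1.05 0.21 0.11]
-19.2 [ 540.4 -125.5] 24.1
3.1 [ 591.8 -154.7   40.3] [-3.141e+00 -2.000e-03  2.796e+00] [-0.   0.1  1.2] -0.008869347158239813 units [1.16 0.2  0.11]
```

View pics/scene1.png

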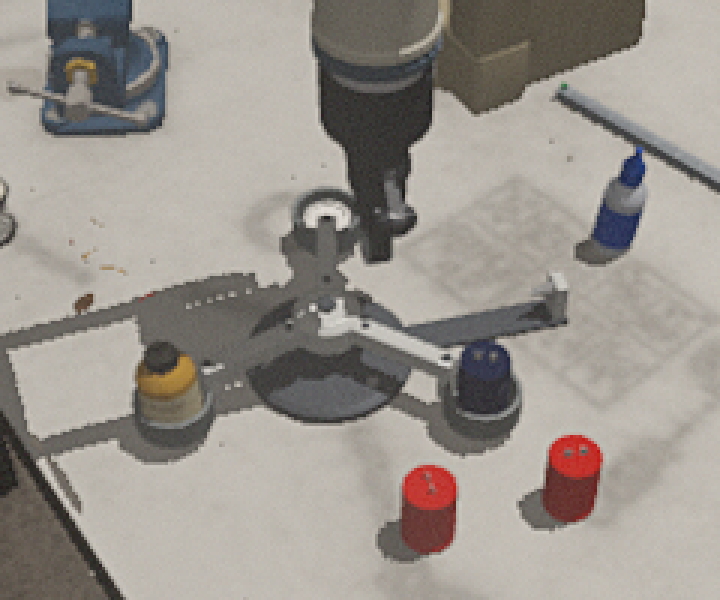

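The fingertip stands free beside the tin's spoke, below the spoke's top, and everything is still upright. I'll push gently.

Emit:
{"name": "drive_tool", "arguments": {"plan": [{"x": 0.05, "y": 0, "z": 0.05, "ax": 0, "ay": 0, "az": 0, "hand": 0}, {"x": 0.1, "y": 0, "z": 0.08, "ax": 0, "ay": 0, "az": 0, "hand": 0}, {"x": 0.15, "y": 0, "z": 0.08, "ax": 0, "ay": 0, "az": 0, "hand": 0}, {"x": 0.2, "y": 0, "z": 0.08, "ax": 0, "ay": 0, "az": 0, "hand": 0}, {"x": 0.24, "y": 0.02, "z": 0.08, "ax": 0, "ay": 0, "az": 0, "hand": 0}, {"x": 0.28, "y": 0.03, "z": 0.08, "ax": 0, "ay": 0, "az": 0, "hand": 0}, {"x": 0.32, "y": 0.04, "z": 0.08, "ax": 0, "ay": 0, "az": 0, "hand": 0}, {"x": 0.36, "y": 0.05, "z": 0.08, "ax": 0, "ay": 0, "az": 0, "hand": 0}]}}

```text
clock: 3.95
eef_pos: [576.7, -146.6, 37.4]
tcp_rot: [-3.142, 0.001, 2.796]
contact_force: [0.5, -1.9, -0.0]
opening: -0.002
grasp_force: 0.8
```

Emit:
{"name": "drive_tool", "arguments": {"plan": [{"x": 0.04, "y": 0.01, "z": 0, "ax": 0, "ay": 0, "az": 0, "hand": 0}, {"x": 0.08, "y": 0.02, "z": 0, "ax": 0, "ay": 0, "az": 0, "hand": 0}, {"x": 0.12, "y": 0.03, "z": 0, "ax": 0, "ay": 0, "az": 0, "hand": 0}, {"x": 0.16, "y": 0.05, "z": 0, "ax": 0, "ay": 0, "az": 0, "hand": 0}, {"x": 0.2, "y": 0.06, "z": 0, "ax": 0, "ay": 0, "az": 0, "hand": 0}, {"x": 0.24, "y": 0.08, "z": 0, "ax": 0, "ay": 0, "az": 0, "hand": 0}, {"x": 0.28, "y": 0.09, "z": 0, "ax": 0, "ay": 0, "az": 0, "hand": 0}, {"x": 0.32, "y": 0.1, "z": 0, "ax": 0, "ay": 0, "az": 0, "hand": 0}]}}

```text
clock: 4.75
eef_pos: [563.1, -136.4, 37.4]
tcp_rot: [-3.142, 0.0, 2.796]
contact_force: [1.1, -2.5, -0.7]
opening: 0.003
grasp_force: 1.1
```

```bash
python3 - <<'E'
from h import *
to(552,-129.8,36)
cv2.imwrite("pics/top1.png",imaging.grab_frame("top")[170:330,230:400,::-1].repeat(4,0)[:640].repeat(4,1)[:600])
E
```

```text
4.75 [ 563.1 -136.4   37.4] [-3.142  0.     2.796] [ 1.1 -2.5 -0.7] 0.003153905099450649 units [0.25 0.05 0.03]
```

View pics/top1.png

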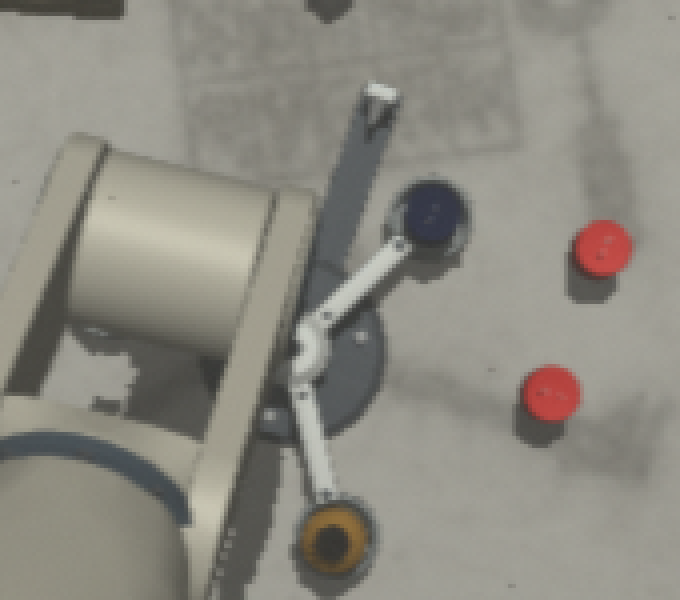

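The carousel is turning. The can's spoke bolt is now at crop (399,245) and the bottle's at (326,495).

```bash
cat >> h.py <<'E'
H=np.array([528.1,-188.7])
def cr(x,y,z): return pol(ray("top",230+(x+.5)/4-.5,170+(y+.5)/4-.5,z),H)
def spoke(can):
    a=np.radians(can+120);u=np.array([np.cos(a),np.sin(a)]);n=np.array([-u[1],u[0]])
    p=np.array(monitor.sense()["eef_pos"])[:2]-H
    print("tip along",p@u,"off",p@n)
def aim(can,off,along=60):
    a=np.radians(can+120);u=np.array([np.cos(a),np.sin(a)]);n=np.array([-u[1],u[0]])
    p=H+along*u+off*n;print(can);to(*p,37.4)
E
python3 - <<'E'
from h import *
print(cr(399,245,50),cr(326,495,50),cr(434,214,70)); spoke(-49)
for a,o in((-40,-21),(-30,-23),(-24,-24),(-19.2,-24)):aim(a,o,62)
E
```

```text
(92.3, -46.4) (93.6, -166.3) (119.6, -47.2)
tip along 60.92773756957138 off -15.539698202634678
-40
4.8 [ 562.6 -136.2   37.3] [ 3.142 -0.     2.796] [ 0.4 -1.1  0.2] 0.0014667057270337383 units [ 0.09  0.07 -0.  ]
-30
4.8 [ 562.6 -136.2   37.3] [ 3.142 -0.     2.796] [ 0.4 -1.1  0.2] 0.0014667057270337383 units [ 0.28  0.1  -0.  ]
-24
4.8 [ 562.6 -136.2   37.3] [ 3.142 -0.     2.796] [ 0.4 -1.1  0.2] 0.0014667057270337383 units [ 0.4  0.1 -0. ]
-19.2
4.8 [ 562.6 -136.2   37.3] [ 3.142 -0.     2.796] [ 0.4 -1.1  0.2] 0.0014667057270337383 units [ 0.51  0.09 -0.  ]
```

Emit:
{"name": "drive_tool", "arguments": {"plan": [{"x": 0.05, "y": 0.02, "z": 0, "ax": 0, "ay": 0, "az": 0, "hand": 0}, {"x": 0.1, "y": 0.04, "z": 0, "ax": 0, "ay": 0, "az": 0, "hand": 0}, {"x": 0.15, "y": 0.06, "z": 0, "ax": 0, "ay": 0, "az": 0, "hand": 0}, {"x": 0.2, "y": 0.07, "z": 0, "ax": 0, "ay": 0, "az": 0, "hand": 0}, {"x": 0.25, "y": 0.08, "z": 0, "ax": 0, "ay": 0, "az": 0, "hand": 0}, {"x": 0.3, "y": 0.09, "z": 0, "ax": 0, "ay": 0, "az": 0, "hand": 0}, {"x": 0.34, "y": 0.1, "z": 0, "ax": 0, "ay": 0, "az": 0, "hand": 0}, {"x": 0.36, "y": 0.1, "z": 0, "ax": 0, "ay": 0, "az": 0, "hand": 0}]}}

```text
clock: 5.6
eef_pos: [547.6, -125.4, 37.3]
tcp_rot: [3.142, -0.0, 2.796]
contact_force: [2.0, -1.4, 0.5]
opening: -0.001
grasp_force: 0.9
```

```bash
python3 - <<'E'
from h import *
to(552,-129.8,36)
cv2.imwrite("pics/top2.png",imaging.grab_frame("top")[170:320,230:400,::-1].repeat(4,0).repeat(4,1))
E
```

```text
5.6 [ 547.6 -125.4   37.3] [ 3.142 -0.     2.796] [ 2.  -1.4  0.5] -0.0010542220228629841 units [-0.11 -0.05  0.03]
```

View pics/top2.png

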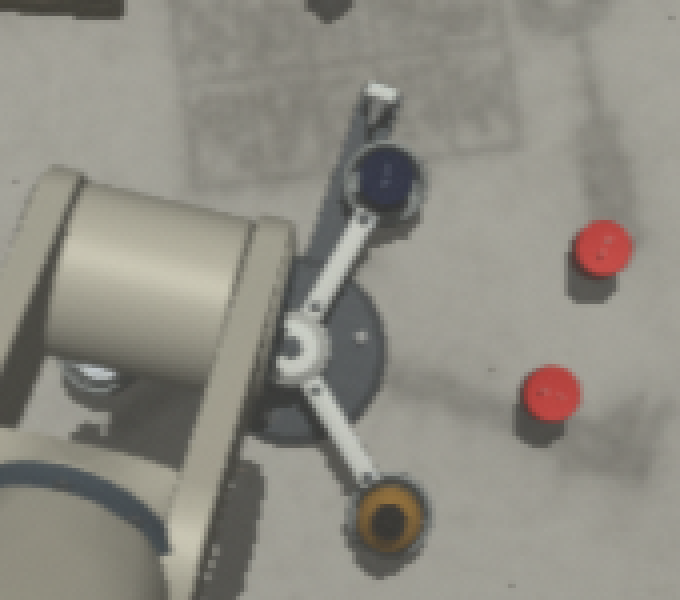

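Can bolt at crop (365,217), bottle bolt (370,479), can top (387,178), pointer top (381,91).

```bash
python3 - <<'E'
from h import *
print(cr(365,217,50),cr(370,479,50),cr(387,178,70),"ptr",cr(381,91,36),cr(376,126,26)); spoke(-27.5)
for o in(-23,-24):aim(-19.4,o,62)
E
```

```text
(93.0, -29.5) (94.8, -148.7) (118.9, -29.7) ptr (170.9, -19.0) (150.2, -20.6)
tip along 62.355810729476666 off -22.077598859916584
-19.4
5.65 [ 547.4 -125.4   37.2] [-3.142e+00 -1.000e-03  2.796e+00] [-0.1 -0.6  0.3] -0.0008870138912285458 units [ 0.17 -0.02 -0.  ]
-19.4
5.65 [ 547.4 -125.4   37.2] [-3.142e+00 -1.000e-03  2.796e+00] [-0.1 -0.6  0.3] -0.0008870138912285458 units [ 0.15 -0.01 -0.  ]
```

Emit:
{"name": "drive_tool", "arguments": {"plan": [{"x": 0.04, "y": 0, "z": 0, "ax": 0, "ay": 0, "az": 0, "hand": 0}, {"x": 0.08, "y": 0, "z": 0, "ax": 0, "ay": 0, "az": 0, "hand": 0}, {"x": 0.11, "y": 0, "z": 0, "ax": 0, "ay": 0, "az": 0, "hand": 0}, {"x": 0.14, "y": 0, "z": 0, "ax": 0, "ay": 0, "az": 0, "hand": 0}, {"x": 0.14, "y": 0, "z": 0, "ax": 0, "ay": 0, "az": 0, "hand": 0}]}}

```text
clock: 6.15
eef_pos: [540.8, -123.1, 37.2]
tcp_rot: [-3.142, -0.001, 2.796]
contact_force: [0.6, -2.3, 1.0]
opening: 0.0
grasp_force: 0.5
```

```bash
python3 - <<'E'
from h import *
to(552,-129.8,36)
cv2.imwrite("pics/top3.png",imaging.grab_frame("top")[180:300,270:380,::-1].repeat(5,0).repeat(5,1))
E
```

```text
6.15 [ 540.8 -123.1   37.2] [-3.142e+00 -1.000e-03  2.796e+00] [ 0.6 -2.3  1. ] 2.7522426273970876e-05 units [-0.26 -0.05  0.02]
```

View pics/top3.png

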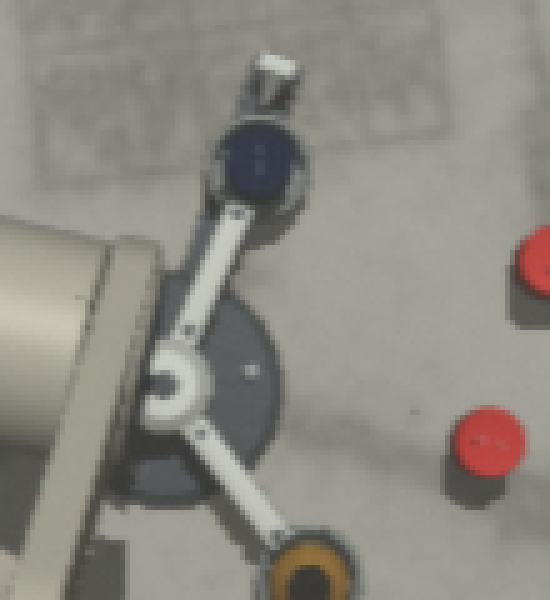

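The can now stands nearly in line. Its bolt is at crop (236,212), its top at (261,160) and the pointer at (277,64).

```bash
python3 - <<'E'
from h import *
c=lambda x,y,z: pol(ray("top",270+(x+.5)/5-.5,180+(y+.5)/5-.5,z),H)
print(c(236,212,50),c(278,538,50),c(188,329,50),c(261,160,70),"ptr",c(277,64,36),c(270,104,26),c(172,383,59))
E
```

```text
(92.7, -22.6) (94.6, -143.1) (29.9, -23.7) (119.4, -23.6) ptr (170.9, -19.1) (151.9, -20.3) (4.4, -85.9)
```

Emit:
{"name": "drive_tool", "arguments": {"plan": [{"x": 0.03, "y": 0, "z": 0, "ax": 0, "ay": 0, "az": 0, "hand": 0}, {"x": 0.06, "y": 0, "z": 0, "ax": 0, "ay": 0, "az": 0, "hand": 0}, {"x": 0.08, "y": 0, "z": 0, "ax": 0, "ay": 0, "az": 0, "hand": 0}, {"x": 0.08, "y": 0, "z": 0, "ax": 0, "ay": 0, "az": 0, "hand": 0}]}}

```text
clock: 6.6
eef_pos: [537.2, -121.8, 37.3]
tcp_rot: [-3.142, -0.0, 2.796]
contact_force: [1.6, -0.6, 0.3]
opening: 0.006
grasp_force: 0.6
```

```bash
python3 - <<'E'
from h import *
to(552,-129.8,36)
cv2.imwrite("pics/top4.png",imaging.grab_frame("top")[180:300,270:380,::-1].repeat(5,0).repeat(5,1))
E
```

```text
6.6 [ 537.2 -121.8   37.3] [-3.142 -0.     2.796] [ 1.6 -0.6  0.3] 0.006308230746352729 units [-0.33 -0.05  0.03]
```

View pics/top4.png

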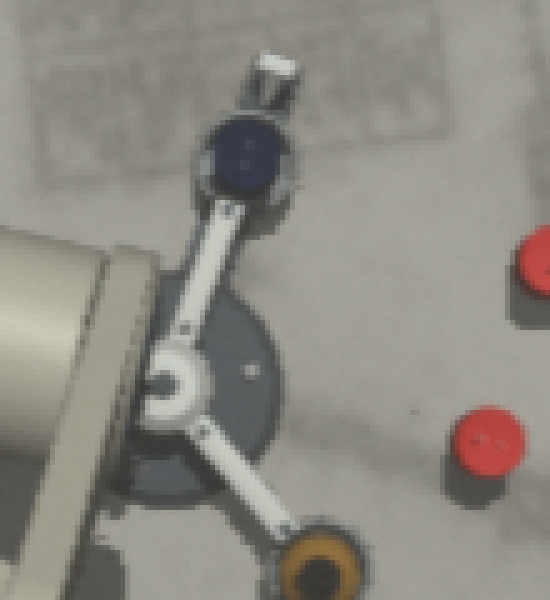

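Can bolt at crop (229,210), can top (248,154), bottle bolt (287,529). It looks aligned, so I'll check the numbers.

```bash
python3 - <<'E'
from h import *
c=lambda x,y,z: pol(ray("top",270+(x+.5)/5-.5,180+(y+.5)/5-.5,z),H)
print(c(229,210,50),c(287,529,50),c(248,154,70),"hub",ray("top",270+172.5/5-.5,180+384.5/5-.5,59))
im=cv2.imread("pics/top4.png")[2::5,2::5].astype(int)
b,g,r=im[...,0],im[...,1],im[...,2]
m=((b-r>18)&(r<90)).astype('uint8');n,l,s,ce=cv2.connectedComponentsWithStats(m);i=1+s[1:,4].argmax()
u,v=ce[i]; print(s[i],pol(ray("top",270+u,180+v,65),H),pol(ray("top",270+u,180+v,70),H))
E
```

```text
(92.3, -20.4) (93.9, -139.3) (119.7, -20.2) hub [ 527.92431444 -193.09323086]
[46 30  1  1  1] (118.7, -16.4) (118.2, -16.5)
```

Emit:
{"name": "drive_tool", "arguments": {"plan": [{"x": 0.02, "y": 0, "z": 0, "ax": 0, "ay": 0, "az": 0, "hand": 0}, {"x": 0.02, "y": 0, "z": 0, "ax": 0, "ay": 0, "az": 0, "hand": 0}, {"x": -0.2, "y": 0, "z": 0, "ax": 0, "ay": 0, "az": 0, "hand": 0}, {"x": -0.45, "y": 0, "z": 0, "ax": 0, "ay": 0, "az": 0, "hand": 0}, {"x": -0.45, "y": 0, "z": -0.6, "ax": 0, "ay": 0, "az": 0, "hand": 0}, {"x": -0.45, "y": 0, "z": -1.4, "ax": 0, "ay": 0, "az": 0, "hand": 0}, {"x": -0.45, "y": 0, "z": -2.3, "ax": 0, "ay": 0, "az": 0, "hand": 0}, {"x": -0.45, "y": 0, "z": -3.2, "ax": 0, "ay": 0, "az": 0, "hand": 0}]}}

```text
clock: 7.45
eef_pos: [559.1, -129.7, 198.9]
tcp_rot: [-3.142, -0.001, 2.796]
contact_force: [1.5, -0.7, -0.2]
opening: -0.001
grasp_force: 0.0
```

Emit:
{"name": "drive_tool", "arguments": {"plan": [{"x": 0.5, "y": 0.6, "z": -0.3, "ax": 0, "ay": 0, "az": 0, "hand": 0}, {"x": 1.0, "y": 1.2, "z": -0.3, "ax": 0, "ay": 0, "az": 0, "hand": 0}, {"x": 1.6, "y": 1.8, "z": -0.3, "ax": 0, "ay": 0, "az": 0, "hand": 0}, {"x": 2.2, "y": 2.4, "z": -0.3, "ax": 0, "ay": 0, "az": 0, "hand": 0}, {"x": 2.8, "y": 3.0, "z": -0.3, "ax": 0, "ay": 0, "az": 0, "hand": 0}, {"x": 3.4, "y": 3.6, "z": -0.3, "ax": 0, "ay": 0, "az": 0, "hand": 0}, {"x": 4.0, "y": 4.2, "z": -0.3, "ax": 0, "ay": 0, "az": 0, "hand": 0}, {"x": 4.0, "y": 4.2, "z": -0.3, "ax": 0, "ay": 0, "az": 0, "hand": 0}]}}

```text
clock: 8.25
eef_pos: [440.5, 139.3, 212.6]
tcp_rot: [3.141, -0.001, 2.799]
contact_force: [0.3, -0.0, 0.7]
opening: 0.001
grasp_force: 0.0
```

```bash
python3 - <<'E'
from h import *
to(552,-129.8,36)
im=imaging.grab_frame("top")
cv2.imwrite("pics/top5full.png",im[:,:,::-1])
cv2.imwrite("pics/top5.png",cv2.resize(im[185:315,240:370,::-1],None,fx=4.5,fy=4.5,interpolation=cv2.INTER_CUBIC))
E
```

```text
8.25 [440.5 139.3 212.6] [ 3.141e+00 -1.000e-03  2.799e+00] [ 0.3 -0.   0.7] 0.0011290832398015067 units [-3.91 -4.32  3.52]
```

View pics/top5.png

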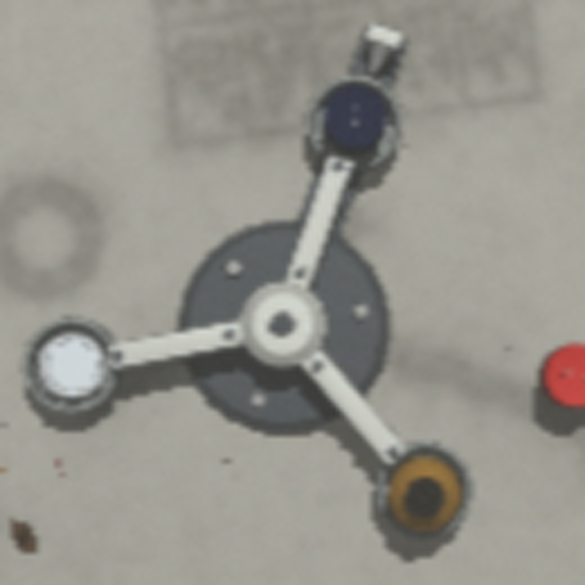

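With the arm clear, the bolts are at crop (338,166), (116,355) and (392,455), the hub at (283,323), the can top at (355,118) and the pointer top at (384,38).

```bash
python3 - <<'E'
from h import *
f=lambda x,y,z: ray("top",240+(x+.5)/4.5-.5,185+(y+.5)/4.5-.5,z)
P=[f(338,166,50),f(116,355,50),f(392,455,50)];m=np.mean(P,0);h=f(283,323,59);print(m,h)
Q=[f(300,272,50),f(230,333,50),f(317,366,50)]
for c in(m,h):print([pol(p,c) for p in P],pol(f(355,118,70),c),"ptr",pol(f(384,38,36),c))
print([pol(p,q) for p,q in zip(P,Q)], "ptr raw", pol(f(384,38,36),f(283,323,59)))
E
```

```text
[ 527.11923927 -188.6734693 ] [ 527.93977281 -189.40525019]
[(92.9, -19.2), (92.6, 100.4), (93.4, -139.5)] (119.1, -19.5) ptr (170.2, -19.2)
[(91.9, -18.9), (93.5, 100.8), (93.5, -140.2)] (118.1, -19.3) ptr (169.2, -19.0)
[(62.1, -19.5), (63.8, 101.1), (63.8, -139.7)] ptr raw (169.2, -19.0)
```

The carousel stands at -19.3° and the pointer at -19.1°, so the can is aligned.

```bash
python3 -c "
from rig import r
print(r.sign_off())"
```

```text
the job is handed in; nothing more can be done
None
```

The capacitor's cup stands in front of the pointer to within about 0.3° by the camera, the other parts were left alone, the arm is clear, and the job was handed in at about 8.3 s.

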